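# Sweep the checked biscuits into the board's crumb tray

## Robot

A 6-joint arm with a two-finger parallel gripper is mounted at the origin on a cart in front of the work surface, level with it; the furniture and walls round the work are solid. World frame = base frame: x ahead of the robot, y to its left, z up, the work surface at z = 0. Lengths are in mm, angles in rad, forces in N, time in s.
With the tool pointing down it reaches from about 300 to 775 mm from the base axis. Payload 14.6 kg.
Tool frame: the origin (TCP) lies between the finger pads; the fingertips stand 25 mm ahead of it and the grasp point (between the pads) lies 6 mm ahead of it; z points along the fingers, y is the line along which they close (so a half turn about z gives the same grasp; the last joint's range is limited). The gripper opens to 94 mm and grips with 3 to 60 N. Pads are 16 mm wide; open, the fingers measure 119 mm over their backs; the gripper's body (75 mm by 177 mm) begins 78 mm behind the grasp point.
Start: joints at [-1.415, 0.3, 1.521, -0, 1.321, -0.067], TCP at [121.522, -536.397, 230.446] pointing down, gripper open.
Joint ranges: [-3.03, 3.03], [-0.79, 2.21], [0.23, 2.52], [-1.04, 4.18], [0, 3.07], [-2.55, 2.55]. Speed limits (rad/s): [2.22, 2.22, 2.57, 3.14, 3.14, 3.14].

## Interface

Orientations are given as [roll, pitch, yaw] about the fixed x, y, z axes, in that order (R = Rz(yaw) Ry(pitch) Rx(roll)).
In Python, from cell import manip gives the robot as it stands. The module is installed in compiled form; this text tells all that it offers.
- The arm moves only by the tool step_arm, never from a script. Its argument "series" is one flat list of numbers, 5 for each row, row after row: the shift along the world's x, y, z in mm, then the turn about the world's z in rad, then the closure, from 0 (fully open) to 1 (shut). In form: [dx, dy, dz, spin, jaw, dx, dy, dz, spin, jaw, ...]. A call has 1 to 20 rows; each row shifts and turns the commanded pose from where the row before left it; what a row does not reach is not made up. A row lasts 1/8 s, in which the tool goes at most 62.5 mm and 10.7 degrees, less where a joint would pass 70% of its speed; a pose out of reach is approached as far as the arm can. A call is refused whole if a number of a shift passes 62.5 or a number of a turn 0.188, either way. A call with a gripper value outside its range is refused whole. The fingers move at their own pace and stop on an object; "squeeze" is the grip in N (left out, the last holds). Time passes only in rows, so rows that do not move let the fingers close. It gives the time, the measured TCP pose, the force, the opening and the grip force at its end, in the units of the state.
- manip.read_state(): the state, without advancing time (a new reading comes with each control period).
- manip.camera(name): name is "scene" or "side" or "wrist"; returns (picture, depth): 400x640x3 uint8, blue, green, red; 400x640 float32, mm along the optical axis (not along the pixel's ray), 0 where there is no reading.
- manip.camera_info(name): a dict with "fovy" (degrees; the focal length in pixels is half the picture's height over the tangent of half this angle, whatever the lens; pixels are square), "cx", "cy" (the principal point, pixels), "k1" (the pictures are not rectified: a ray, as slopes to the right and down, at radius r is drawn at 1 + k1 r^2 times it, then the intrinsics apply), "eye" and "orientation" of the camera in the world. Camera axes: x right, y down, z forward; pixel columns grow to the right and rows downward; lengths in mm; the calibration is good to about 2 mm. A picture is of the moment at which its call begins: read the wrist's pose just before it. camera_info takes no time and is no camera call; for the wrist camera it gives the pose at the moment of the call.
- manip.sign_off(): hands the job in; it is judged then, once.
The state is a dict: "clock": time; "joints": joint angles; "qd": joint speeds; "effort": joint torques, N m; "eef_pos": TCP position; "eef_rot": TCP orientation; "wrist_force": force on the tool from outside, world axes, zero at the start; "moment": the same for the moment, N m; "finger_gap": finger opening in mm; "finger_force": force on a finger pad.
Only numpy, scipy, OpenCV 4.12 (cv2) and the standard library are available. Lean on these libraries where they do the work, as an engineer would, in place of code of your own. Each camera call takes 0.05 s, during which the arm holds its last target. There are 200 camera calls.

## Task

The four biscuit samples on the bamboo board have been checked and are waste now. Hook the steel tray out from under the board by its bow handle, then sweep all four biscuits across the board and over its open end into the tray with the fingers, sliding them gently and never picking them up or crushing them. At last push the tray fully home with the biscuits in it, and leave the other things on the table where they are.

Things in the scene. Friction and masses are not known exactly. Their poses are not given: they have to be found in the camera images.
- board: Fixed bamboo board on runners, 240 mm long (its x), 190 mm wide (its y); origin on the table under its centre, z up. Flat top 64 mm above the table. Lips 12 mm high, tops at 76 mm, along both long sides (inner faces at y = +-77 mm) and the closed end (inner face at x = +102 mm). The end at x = -120 mm has no lip: over this open end things fall into the drawn-out tray.
- board_edge (a point): Middle of the top edge of the board's open end (64 mm above the table), axes as the board's.
- tray (a joint): Steel crumb tray under the board: 0 is fully home (front panel against the board's open end); grows to 0.09 m as it slides out along the board's -x. Stays where it is left, 1 to 2 N move it, firm stop at each end. Its floor is 7 mm and its wall tops 50 mm above the table. It starts home or up to 12 mm out.
- tray_floor (a point): Middle of the tray's inner floor (7 mm above the table), moves with the tray, axes as the board's; with the tray home it lies at board x = -14.5 mm. Inside, the tray reaches +-105 mm in x and +-75 mm in y from here.
- tray_handle (a point): Middle of the outer bar of the tray's bow handle (moves with the tray): horizontal bow of 9 mm round steel bar, axis 40 mm above the table; outer bar along the board's y, 44 mm in front of the front panel's outer face (39 mm clear depth, 90 mm clear width, open above and below), 48 mm beyond the board's open end when home. Panel: 186 mm wide, 4 to 50 mm above the table.
- biscuit_0: Round hard biscuit, dark cocoa brown, 32 mm across, 11 mm thick, 12 g; origin: centre of its underside.
- biscuit_1: Round hard biscuit, golden, 32 mm across, 11 mm thick, 12 g; origin: centre of its underside.
- biscuit_2: Oblong hard biscuit, dark cocoa brown, 32 mm (its x) by 23 mm (its y), 10 mm thick, 12 g; origin: centre of its underside.
- biscuit_3: Oblong hard biscuit, golden, 32 mm (its x) by 23 mm (its y), 10 mm thick, 12 g; origin: centre of its underside.
- sample_jar: Open stainless sample jar, 89 mm across, 69 mm high, loose, beyond the tray; a bystander. Origin: centre of its underside.
- sample_lid: Stainless jar lid with a knob and a paper tag, 86 mm across, 37 mm high, loose; a bystander. Origin: centre of its underside.
- thermometer: Probe thermometer with a blue sleeve, 28 x 175 (its y) x 14 mm, loose on the table along the board's far side; a bystander. Origin: centre of its underside.
- stapler: Blue stapler, 138 x 34 x 42 mm, loose on the right-hand table; a bystander. Origin: centre of its underside.
- tags: Stack of cut paper tags, 47 x 33 x 10 mm, loose on the right-hand table; a bystander. Origin: centre of its underside.
- marker: Black and white marker pen, 17 x 135 x 16 mm, loose on the right-hand table; a bystander. Origin: centre of its underside.

How it is judged (in metres and radians):
On the way, in this order (a step that is already met when the one before it is completed fails the run):
1. the tray is drawn out at least 60 mm while all four biscuits are still on the board (value of joint tray above 0.06 m and height (world z) of each of biscuit_0, biscuit_1, biscuit_2, biscuit_3 above 0.056 m), for 0.1 s.
2. all four biscuits have dropped off the board into the drawn-out tray (at least 50 mm out) (x of biscuit_0 in the frame of tray_floor between -0.106 and 0.106 m and y of biscuit_0 in the frame of tray_floor between -0.076 and 0.076 m and z of each of biscuit_0, biscuit_1, biscuit_2, biscuit_3 in the frame of tray_floor below 0.049 m and x of biscuit_1 in the frame of tray_floor between -0.106 and 0.106 m and y of biscuit_1 in the frame of tray_floor between -0.076 and 0.076 m and x of biscuit_2 in the frame of tray_floor between -0.106 and 0.106 m and y of biscuit_2 in the frame of tray_floor between -0.076 and 0.076 m and x of biscuit_3 in the frame of tray_floor between -0.106 and 0.106 m and y of biscuit_3 in the frame of tray_floor between -0.076 and 0.076 m and value of joint tray above 0.05 m), for 0.2 s.
At the end, for the whole second after the job is handed in: The tray is home to within 4 mm, and all four biscuits lie still on its floor or on one another inside it, below its rim (undersides less than 43 mm above its floor) (value of joint tray below 0.004 m and x of biscuit_0 in the frame of tray_floor between -0.106 and 0.106 m and y of biscuit_0 in the frame of tray_floor between -0.076 and 0.076 m and z of each of biscuit_0, biscuit_1, biscuit_2, biscuit_3 in the frame of tray_floor below 0.043 m and x of biscuit_1 in the frame of tray_floor between -0.106 and 0.106 m and y of biscuit_1 in the frame of tray_floor between -0.076 and 0.076 m and x of biscuit_2 in the frame of tray_floor between -0.106 and 0.106 m and y of biscuit_2 in the frame of tray_floor between -0.076 and 0.076 m and x of biscuit_3 in the frame of tray_floor between -0.106 and 0.106 m and y of biscuit_3 in the frame of tray_floor between -0.076 and 0.076 m and linear speed of each of biscuit_0, biscuit_1, biscuit_2, biscuit_3 below 0.03 m/s); the robot touches nothing.
It fails at once if a biscuit is picked up (its underside more than 17 mm above the board's top) (height (world z) of any of biscuit_0, biscuit_1, biscuit_2, biscuit_3 above 0.081 m).
It fails at once if a biscuit is crushed or gripped hard: the fingers press it with more than 15 N (contact force between the fingers and biscuit_0 above 15 N or contact force between the fingers and biscuit_1 above 15 N or contact force between the fingers and biscuit_2 above 15 N or contact force between the fingers and biscuit_3 above 15 N).
It fails at once if a biscuit ends up on the table beside the tray or on the floor (height (world z) of any of biscuit_0, biscuit_1, biscuit_2, biscuit_3 below 0.003 m).
It fails at once if a bystander is moved more than 25 mm or tipped over (distance of any of sample_jar, sample_lid, thermometer, stapler, tags, marker from where it was at the start of the episode above 0.025 m or angle between any of sample_jar, sample_lid, thermometer, stapler, tags, marker's own z axis and vertical above 0.5 rad).
It also fails if it takes over 70 s, if anything falls off the work surface, if the arm or the gripper's body presses on something with over 40 N, if the wrist force passes 120 N, or if a joint passes its speed limit or range.

## Working session

There is one attempt and no reset: what is moved stays moved. The work goes in short steps, Python scripts to look and compute and a tool call to move; the robot and the scene stay as the last step left them, time stands still between calls to the robot, and variables do not carry over. Pictures are saved under pics/ and viewed, at most 10 in all, crops included, and the job is handed in when it is done.

Besides the shell and the picture viewer there is one more tool, called after "Request:" as name(argument=value, ...) on one line, values as JSON. step_arm: Moves the arm, as the interface text tells. Its arguments: {"type":"object","properties":{"series":{"type":"array"},"squeeze":{"type":"number"}},"required":["series"]}

```bash
mkdir -p pics; cat > h.py <<'E'
import numpy as np, cv2
from cell import manip
from scipy.spatial.transform import Rotation as R
def cam(n):
    i=manip.camera_info(n); p,d=manip.camera(n); return p,d,i
def rot(i):
    o=np.array(i["orientation"],float)
    return o if o.shape==(3,3) else R.from_euler("xyz",o).as_matrix()
def rays(i,uv):
    uv=np.atleast_2d(np.array(uv,float)); f=200/np.tan(np.radians(i["fovy"])/2)
    K=np.array([[f,0,i["cx"]],[0,f,i["cy"]],[0,0,1]])
    s=cv2.undistortPoints(uv[:,None],K,np.array([i["k1"],0,0,0.]))[:,0]
    return np.c_[s,np.ones(len(s))]
def plane(i,uv,z):
    d=rays(i,uv)@rot(i).T; e=np.array(i["eye"])
    return e+d*((z-e[2])/d[:,2])[:,None]
def pts(i,uv,dep):
    uv=np.atleast_2d(uv); z=np.array([dep[int(v),int(u)] for u,v in uv])
    return np.array(i["eye"])+(rays(i,uv)*z[:,None])@rot(i).T
E
python3 - <<'E'
from h import *
for n in("scene","side"):
    p,d,i=cam(n); print(n,i); cv2.imwrite(f"pics/{n}0.png",p); np.savez(f"{n}0.npz",p=p,d=d)
print(manip.read_state())
E
```

```text
scene {'fovy': 43.49264117978122, 'cx': 329.7938852187065, 'cy': 198.04532936673007, 'k1': 0.003233864257313463, 'eye': array([-160.74336146,  939.57955366,  583.26714298]), 'orientation': array([-1.98246806, -0.02078035, -2.49445942])}
side {'fovy': 48.505609109261314, 'cx': 329.53975170892045, 'cy': 206.93423741060255, 'k1': -0.11607378550608781, 'eye': array([184.78957399, 916.83358805, 915.293305  ]), 'orientation': array([-2.29065417, -0.00555206, -2.75301711])}
{'clock': 0.1, 'joints': array([-1.41459443e+00,  3.00392601e-01,  1.52149585e+00, -4.12591202e-05,
        1.32068817e+00, -6.66238432e-02]), 'qd': array([ 6.79095676e-04, -5.65545984e-04, -2.11970225e-04, -4.36803864e-04,
        1.94151054e-03, -8.48729764e-06]), 'effort': array([ 4.27232399e-04, -5.32646406e+01, -3.53284156e+01,  7.09057529e-02,
        2.35340249e-02, -6.88115301e-05]), 'eef_pos': array([ 121.48624178, -536.21102908,  229.96542963]), 'eef_rot': array([-3.14060821e+00, -2.56303215e-05,  2.22835964e-01]), 'wrist_force': array([0.45273699, 0.17520312, 0.32516709]), 'moment': array([-0.0456052 ,  0.05018011, -0.01441379]), 'finger_force': 0.0, 'finger_gap': 94.00826064685663}
```

View pics/scene0.png

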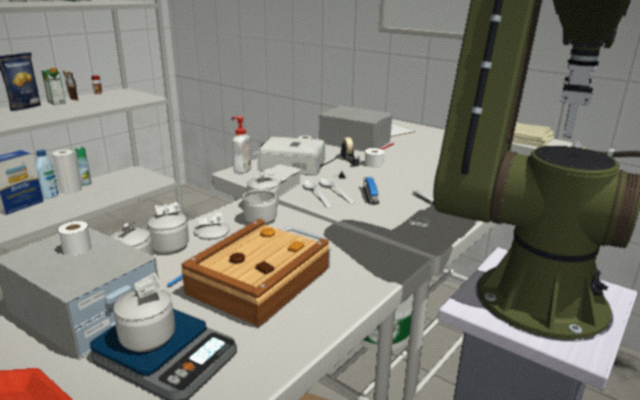

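View pics/side0.png

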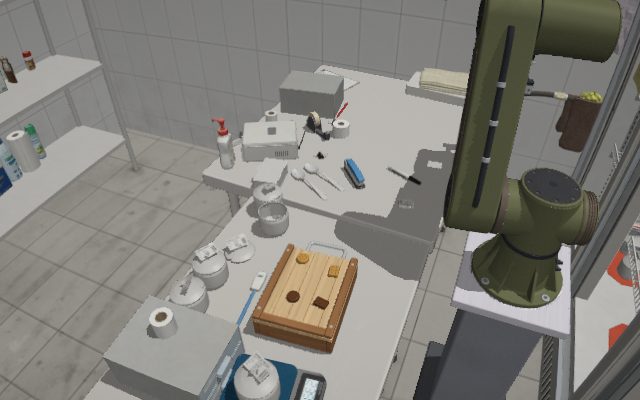

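The scene picture shows the board around (257,270). In the side picture its open end is at about (290,246)-(356,263), with the handle at (326,247) beyond it. The biscuits are at (303,258), (334,271), (293,296) and (321,302). The jar is at (273,219).

```bash
python3 - <<'E'
from h import *
p,d=np.load("side0.npz").values(); i=manip.camera_info("side")
np.set_printoptions(suppress=True,precision=1)
print("depth pts",pts(i,[(303,258),(334,271),(293,296),(321,302),(292,247),(356,263),(258,315),(331,330),(320,290)],d))
print("handle z40",plane(i,[(308,243),(326,247),(345,250)],40))
print("jar",plane(i,[(273,213)],69),plane(i,[(273,233)],0),"lid",plane(i,[(238,250)],5),"thermo",plane(i,[(258,278),(240,322)],10))
print("stapler",plane(i,[(354,173)],20),"tags?",plane(i,[(405,203)],5),"marker",plane(i,[(405,176)],8))
E
```

```text
depth pts [[529.7 239.3  78.7]
 [443.  244.7  73.3]
 [503.9 352.2  71.7]
 [436.  343.3  72.5]
 [574.  212.1  74.7]
 [400.9 201.   75.6]
 [551.5 434.9  77.2]
 [384.3 408.9  79.1]
 [454.9 305.2  63.2]]
handle z40 [[556.2 152.5  40. ]
 [504.9 147.5  40. ]
 [453.3 138.1  40. ]]
jar [[684.9 108.1  69. ]] [[684.8 120.    0. ]] lid [[741.4 223.1   5. ]] thermo [[637.5 293.7  10. ]
 [611.1 431.3  10. ]]
stapler [[ 556.7 -221.5   20. ]] tags? [[ 360.7 -155.     5. ]] marker [[ 396.4 -288.2    8. ]]
```

Request:
step_arm(series=[35,30,12,0.18,1,35,30,12,0.18,1,35,30,12,0.18,1,35,30,12,0.18,1,35,30,12,0.18,1,35,30,12,0.18,1,35,30,12,0.18,1,35,30,12,0.18,1,8,50,0,0,1,8,50,0,0,1,8,50,0,0,1,8,50,0,0,1,8,50,0,0,1,8,50,0,0,1,8,50,0,0,1,8,50,0,0,1,8,50,0,0,1,8,50,0,0,1], squeeze=10)

```text
clock: 2.35
eef_pos: [481.4, 205.3, 326.2]
eef_rot: [-3.141, 0.0, 1.663]
wrist_force: [0.5, -0.2, 0.3]
finger_gap: 0.6
finger_force: 0.0
```

```bash
python3 - <<'E'
from h import *
s=manip.read_state();print(s["clock"],s["eef_pos"],s["eef_rot"],s["finger_gap"])
p,d,i=cam("wrist"); print(i); cv2.imwrite("pics/w1.png",p); np.savez("w1.npz",p=p,d=d,eye=i["eye"],o=i["orientation"])
E
```

```text
2.35 [481.43465892 205.33107412 326.22566819] [-3.14124280e+00  1.39688763e-04  1.66291470e+00] 0.6138938208808001
{'fovy': 62.369308798363676, 'cx': 317.2324125845707, 'cy': 199.1879627380079, 'k1': -0.018566393239522368, 'eye': array([474.74320996, 272.64863984, 480.81904611]), 'orientation': array([2.90446801e+00, 1.78305600e-04, 9.18500398e-02])}
```

View pics/w1.png

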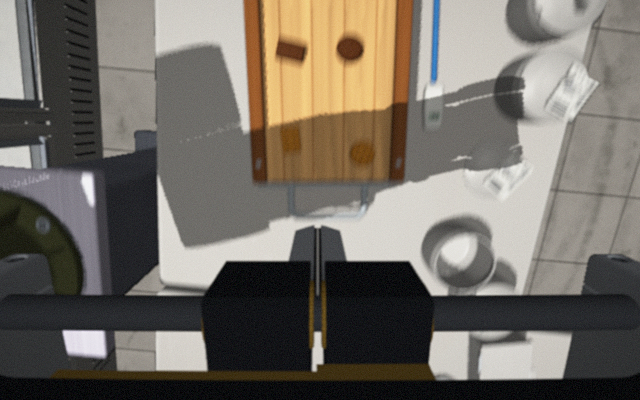

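The wrist picture shows the open edge running from (254,182) to (402,180). The handle bar is at about (291..366,214), and the biscuits are at (291,48), (349,48), (290,140) and (361,152).

```bash
cat > bis.py <<'E'
from h import *
np.set_printoptions(suppress=True,precision=1)
def bis(p,i,seeds,zt=74.5,rad=16):
    lab=cv2.cvtColor(cv2.medianBlur(p,3),cv2.COLOR_BGR2LAB).astype(float); out=[]
    for u,v in seeds:
        w=lab[max(0,v-24):v+24,u-24:u+24]
        c=lab[v-2:v+3,u-2:u+3].reshape(-1,3).mean(0)
        m=(np.linalg.norm((w-c)*[.6,1,1],axis=2)<rad).astype(np.uint8)
        n,l,st,ce=cv2.connectedComponentsWithStats(m)
        k=l[min(24,v),24]; 
        cn=max(cv2.findContours((l==k).astype(np.uint8),0,1)[0],key=cv2.contourArea)
        (x,y),wh,a=cv2.minAreaRect(cn.reshape(-1,2)+[u-24,max(0,v-24)])
        q=plane(i,[(x,y)],zt)[0]; box=plane(i,cv2.boxPoints(((x,y),wh,a)),zt)
        e=[np.linalg.norm(box[1]-box[0]),np.linalg.norm(box[2]-box[1])]
        out.append(q); print((u,v),"px",np.array([x,y]),"world",q[:2],"size",np.array(e))
    return np.array(out)
E
python3 - <<'E'
from bis import *
p,d,e,o=np.load("w1.npz").values(); i=manip.camera_info("wrist")
bis(p,i,[(291,48),(349,48),(290,140),(361,152)])
print("lip corners z76",plane(i,[(254,182),(402,180),(246,1),(414,1)],76), "inner lip lines z76",plane(i,[(266,178),(391,178),(259,5),(398,5)],70))
# handle: use depth to find the bar
col=[]
for u in (300,310,350,358):
    g=cv2.cvtColor(p,cv2.COLOR_BGR2GRAY)[195:225,u].astype(int); print(u,g)
P=lambda uv:pts(i,uv,d)
print("edge depth",P([(254,178),(402,176),(330,178),(330,100)]))
print("handle plane",plane(i,[(291,214),(366,214),(292,190),(364,190)],40)); print(P([(310,v) for v in range(208,222)])[:,2])
E
```

```text
(291, 48) px [290.4  51. ] world [436.6 350.3] size [15.4 31.6]
(349, 48) px [349.8  48.8] world [504. 359.] size [23.1 25.9]
(290, 140) px [290.6 142.9] world [444.8 246.5] size [26.6 48.9]
(361, 152) px [361.5 151.5] world [531.8 244.3] size [32.5 57.2]
lip corners z76 [[403.2 194.4  76. ]
 [586.1 214.2  76. ]
 [383.8 397.2  76. ]
 [569.  414.8  76. ]] inner lip lines z76 [[416.9 199.7  70. ]
 [573.5 214.5  70. ]
 [397.3 396.2  70. ]
 [553.1 411.   70. ]]
300 [106 107 110 110 105 112 111 106 107 100 107 103 109 110 104 103 104 104
 101 101 104 113 136 155 169 184 193 199 213 215]
310 [105 110 100 119 107 108 112 110 107 107 108 107 105 109 104 103 104 118
 132 137 132 128 140 155 167 185 195 203 215 213]
350 [108 114 112 104 109 109 115 121 130 138 125 131 144 155 162 167 181 187
 191 186 182 183 186 199 199 201 206 210 210 210]
358 [114 105 110 108 110 122 139 152 158 150 145 144 144 161 157 162 173 186
 188 189 190 193 202 198 198 200 204 210 213 213]
edge depth [[403.1 199.6  77. ]
 [585.1 219.3  76.7]
 [497.5 206.1  63.3]
 [487.6 301.5  62.7]]
handle plane [[450.1 146.8  40. ]
 [553.6 156.6  40. ]
 [448.9 180.9  40. ]
 [546.5 190.1  40. ]]
[-0.4 -0.1 -0.5 -0.6 -0.5 -1.5 -0.  -0.7 -1.4 39.6 42.1 44.3 43.8 42.3]
```

```bash
python3 - <<'E'
from bis import *
p,d,e,o=np.load("w1.npz").values(); i=manip.camera_info("wrist")
uv=np.array([(u,v) for v in range(183,228) for u in range(275,385)])
q=pts(i,uv,d); m=(q[:,2]>30)&(q[:,2]<55); uv,q=uv[m],q[m]
B=np.array([[-.092,.996],[-.996,-.092]]); b=(q[:,:2]-[495,206])@B.T
k=b[:,0]<-52; print("outer bar board-frame x",np.percentile(b[k,0],[1,5,50,95,99]),"y",np.percentile(b[k,1],[1,50,99]),k.sum(),q[k].mean(0))
print("hist",np.histogram(b[:,0],np.arange(-72,0,4)))
E
```

```text
outer bar board-frame x [-65.8 -65.5 -60.4 -54.3 -52.4] y [-50.6  -1.1  52.5] 517 [500.6 146.   43.1]
hist (array([  0,  68, 200, 199,  50,  33,  37,  35,  39,  40,  40,  35,  30,
       166, 403,   0,   0]), array([-72, -68, -64, -60, -56, -52, -48, -44, -40, -36, -32, -28, -24,
       -20, -16, -12,  -8,  -4]))
```

Request:
step_arm(series=[4,-9,-40,0,1,4,-9,-40,0,1,4,-9,-40,0,1,5,-8,-40,0,1,0,0,-40,0,1,0,0,-20,0,1,0,0,-20,0,1,0,0,-20,0,1,0,0,-19,0,1,0,0,0,0,1])

```text
clock: 3.65
eef_pos: [497.7, 168.3, 46.2]
eef_rot: [-3.139, 0.0, 1.663]
wrist_force: [0.2, -0.4, 0.7]
finger_gap: 0.2
finger_force: 0.0
```

Request:
step_arm(series=[1,-8,0,0,1,1,-8,0,0,1,1,-8,0,0,1,1,-8,0,0,1,1,-8,0,0,1,1,-8,0,0,1,1,-8,0,0,1,1,-8,0,0,1,0,-8,0,0,1,0,-8,0,0,1,0,-4,0,0,1,0,0,0,0,1])

```text
clock: 5.15
eef_pos: [506.5, 84.3, 47.4]
eef_rot: [-3.141, 0.0, 1.662]
wrist_force: [-0.2, -0.7, 0.5]
finger_gap: 1.2
finger_force: 0.0
```

```bash
python3 - <<'E'
from h import *
p,d,i=cam("wrist"); np.savez("w2.npz",p=p,d=d)
ps,ds,_=cam("side"); 
cv2.imwrite("pics/w2.png",np.vstack([p,cv2.resize(ps[180:380,180:500],(640,400))])[:, :][::1] if 0 else cv2.resize(ps[190:370,200:440],(800,600),interpolation=cv2.INTER_CUBIC))
E
```

```text
(no output)
```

View pics/w2.png

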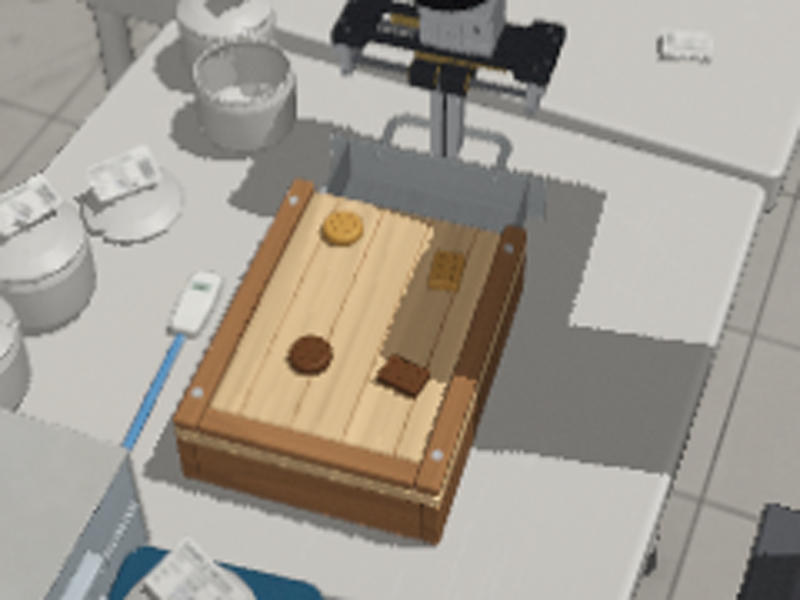

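The tray is well out: its grey bin is visible beyond the open edge and the fingers are inside the bow at (445,140). All four biscuits are still on the board, at (342,228), (446,270), (310,355) and (403,376).

```bash
python3 - <<'E'
from bis import *
p,d,i=cam("side")
B=np.array([[-.092,.996],[-.996,-.092]])
q=plane(i,[(302.6,258.4),(333.8,271),(293,296.5),(321,302.8)],72); print(q, (q[:,:2]-[495,206])@B.T)
w=np.load("w1.npz"); j=dict(manip.camera_info("wrist"),eye=w["eye"],orientation=w["o"])
q=plane(j,[(361,152),(290,139.5),(349.5,48.5),(291,48.5)],74); print(q,(q[:,:2]-[495,206])@B.T)
print("tray panel-ish / side",plane(i,[(325,231)],40))
E
```

```text
[[532.8 235.5  72. ]
 [443.8 243.9  72. ]
 [503.1 353.7  72. ]
 [435.2 345.1  72. ]] [[ 25.9 -40.4]
 [ 42.5  47.5]
 [146.4 -21.7]
 [144.   46.7]]
[[531.6 238.9  74. ]
 [443.9 246.   74. ]
 [504.2 354.9  74. ]
 [437.5 348.7  74. ]] [[ 29.4 -39.5]
 [ 44.5  47.2]
 [147.5 -22.9]
 [147.5  44.1]]
tray panel-ish / side [[531.4  91.2  40. ]]
```

Request:
step_arm(series=[-1,12,0,0,1,0,0,30,0,1,0,0,30,0,1,0,0,30,0,0.83,0,0,10,0,0.83,0,0,0,0,0.83])

```text
clock: 6.05
eef_pos: [505.4, 97.0, 147.2]
eef_rot: [3.141, -0.0, 1.663]
wrist_force: [-0.1, 0.2, 0.4]
finger_gap: 15.8
finger_force: 0.0
```

Request:
step_arm(series=[6,44,0,0,0.83,6,44,0,0,0.83,6,44,0,0,0.83,6,44,0,0,0.83,0,0,-25,0,0.83,0,0,-15,0,0.83,0,0,-10,0,0.83,0,0,-4,0,0.83,0,0,0,0,0.83])

```text
clock: 7.18
eef_pos: [529.7, 272.4, 93.7]
eef_rot: [3.141, -0.0, 1.662]
wrist_force: [1.2, -0.1, 0.4]
finger_gap: 15.8
finger_force: 0.0
```

Request:
step_arm(series=[1,-8,-1,0,0.83,1,-8,0,0,0.83,1,-8,0,0,0.83,1,-8,0,0,0.83,1,-8,0,0,0.83,1,-8,0,0,0.83,1,-8,0,0,0.83,0,-8,0,0,0.83,0,-8,0,0,0.83,0,-4,0,0,0.83,0,0,0,0,0.83])

```text
clock: 8.55
eef_pos: [536.5, 196.4, 92.5]
eef_rot: [3.142, -0.0, 1.663]
wrist_force: [-0.1, 0.3, -0.0]
finger_gap: 16.2
finger_force: 0.0
```

Request:
step_arm(series=[0,0,30,0,0.83,-24,21,0,0,0.83,-24,21,0,0,0.83,-24,21,0,0,0.83,-23,22,0,0,0.83,0,0,-15,0,0.83,0,0,-10,0,0.83,0,0,-5,0,0.83,0,0,0,0,0.83,1,-8,0,0,0.83,1,-8,0,0,0.83,1,-8,0,0,0.83,1,-8,0,0,0.83,1,-8,0,0,0.83])

```text
clock: 10.3
eef_pos: [446.6, 241.0, 92.5]
eef_rot: [3.141, -0.0, 1.663]
wrist_force: [-0.3, 0.5, 0.7]
finger_gap: 16.0
finger_force: 0.0
```

Request:
step_arm(series=[1,-8,0,0,0.83,1,-8,0,0,0.83,1,-8,0,0,0.83,1,-8,0,0,0.83,0,-8,0,0,0.83,0,-8,0,0,0.83,0,-6,0,0,0.83,0,0,0,0,0.83,0,0,30,0,0.83,0,20,20,0,0.83,0,0,0,0,0.83])

```text
clock: 11.68
eef_pos: [451.0, 208.5, 143.5]
eef_rot: [3.139, -0.001, 1.664]
wrist_force: [0.2, 0.3, -0.4]
finger_gap: 15.8
finger_force: 0.0
```

```bash
python3 - <<'E'
from h import *
print(manip.read_state()["eef_pos"])
p,d,i=cam("side"); cv2.imwrite("pics/s3.png",cv2.resize(p[190:370,200:440],(800,600),interpolation=cv2.INTER_CUBIC))
E
```

```text
[450.97235281 208.5203401  143.47659831]
```

View pics/s3.png

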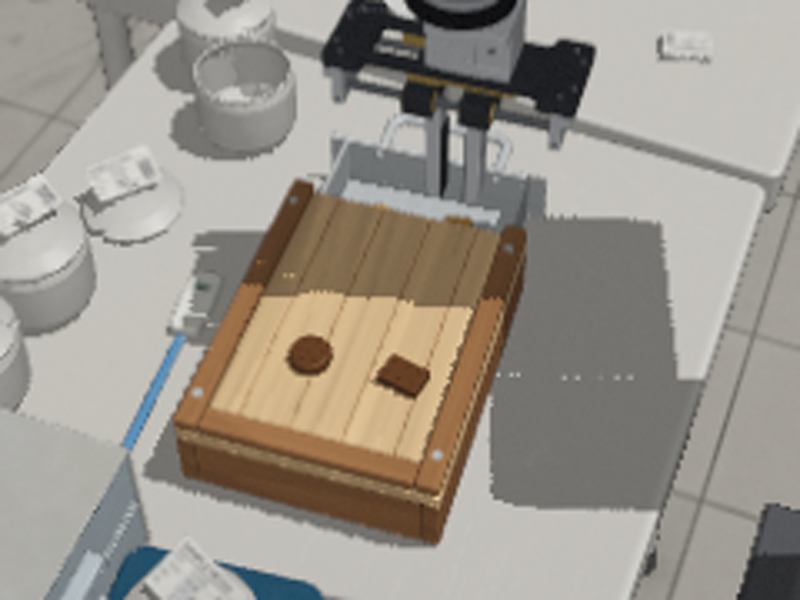

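The picture shows both golden biscuits in the tray, at (380,208) and (458,222). The dark ones are unmoved at (310,355) and (403,376).

Request:
step_arm(series=[-4,44,0,0,0.83,-4,44,0,0,0.83,-4,44,0,0,0.83,-4,43,0,0,0.83,0,0,-25,0,0.83,0,0,-15,0,0.83,0,0,-8,0,0.83,0,0,-3,0,0.83,0,0,0,0,0.83,1,-9,0,0,0.83,1,-9,0,0,0.83,1,-9,0,0,0.83,1,-9,0,0,0.83,0,-9,0,0,0.83,1,-9,0,0,0.83,1,-9,0,0,0.83,1,-9,0,0,0.83,1,-9,0,0,0.83,1,-9,0,0,0.83])

```text
clock: 14.1
eef_pos: [443.6, 292.0, 91.4]
eef_rot: [-3.142, 0.0, 1.663]
wrist_force: [0.3, 0.4, 0.2]
finger_gap: 16.0
finger_force: 0.1
```

Request:
step_arm(series=[1,-9,0,0,0.83,1,-9,0,0,0.83,0,-9,0,0,0.83,1,-9,0,0,0.83,1,-9,0,0,0.83,1,-9,0,0,0.83,1,-9,0,0,0.83,1,-9,0,0,0.83,1,-9,0,0,0.83,0,-9,0,0,0.83,0,-6,0,0,0.83,0,0,0,0,0.83,0,0,30,0,0.83,0,20,20,0,0.83,0,0,0,0,0.83])

```text
clock: 15.98
eef_pos: [452.0, 217.6, 142.5]
eef_rot: [3.139, -0.001, 1.664]
wrist_force: [0.5, 0.4, -0.7]
finger_gap: 16.3
finger_force: 0.0
```

Request:
step_arm(series=[12,43,0,0,0.83,12,43,0,0,0.83,12,43,0,0,0.83,12,43,0,0,0.83,0,0,-25,0,0.83,0,0,-15,0,0.83,0,0,-7,0,0.83,0,0,-3,0,0.83,0,0,0,0,0.83,1,-9,0,0,0.83,1,-9,0,0,0.83,1,-9,0,0,0.83,1,-9,0,0,0.83,0,-9,0,0,0.83,1,-9,0,0,0.83,1,-9,0,0,0.83,1,-9,0,0,0.83,1,-9,0,0,0.83,1,-9,0,0,0.83])

```text
clock: 18.35
eef_pos: [508.6, 298.0, 91.4]
eef_rot: [-3.142, -0.0, 1.663]
wrist_force: [0.8, 0.2, 0.6]
finger_gap: 16.0
finger_force: 0.1
```

Request:
step_arm(series=[1,-9,0,0,0.83,1,-9,0,0,0.83,0,-9,0,0,0.83,1,-9,0,0,0.83,1,-9,0,0,0.83,1,-9,0,0,0.83,1,-9,0,0,0.83,1,-9,0,0,0.83,1,-9,0,0,0.83,0,-9,0,0,0.83,0,-9,0,0,0.83,0,-6,0,0,0.83,0,0,0,0,0.83,0,0,40,0,0.83,0,-40,40,0,0.83,0,-40,40,0,1,0,-40,40,0,1,0,0,0,0,1])

```text
clock: 20.6
eef_pos: [517.5, 72.0, 254.5]
eef_rot: [3.136, 0.0, 1.66]
wrist_force: [-0.3, 0.3, -0.2]
finger_gap: 0.4
finger_force: 0.0
```

```bash
python3 - <<'E'
from h import *
print(manip.read_state()["eef_pos"])
a=cam("side")[0]; w,d,i=cam("wrist"); np.savez("w4.npz",p=w,d=d,eye=i["eye"],o=i["orientation"])
cv2.imwrite("pics/s4.png",np.vstack([cv2.resize(a[215:345,230:410],(640,300)),w[:260]]))
E
```

```text
[517.46064719  71.96937527 254.49269457]
```

View pics/s4.png

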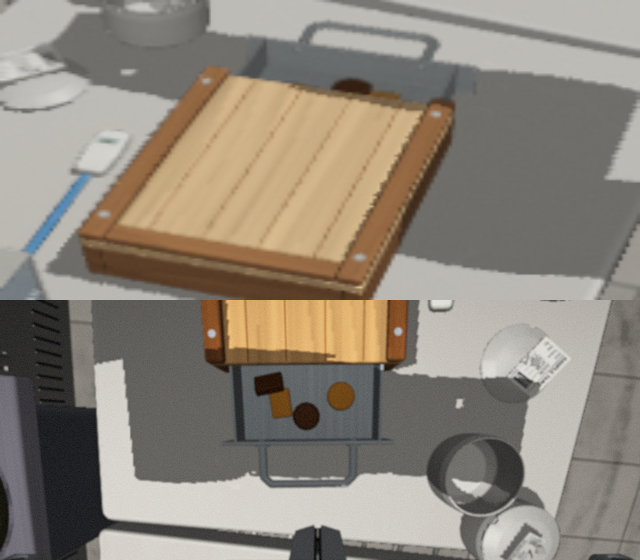

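All four biscuits are in the tray, at (269,383), (280,403), (306,415) and (340,396) in the lower view, and the board is empty. Next I'll push the handle home from outside.

Request:
step_arm(series=[-4,-16,0,0,1,-3,-16,0,0,1,0,0,-50,0,1,0,0,-50,0,1,0,0,-50,0,1,0,0,-30,0,1,0,0,-15,0,1,0,0,-9,0,1,0,0,0,0,1])

```text
clock: 21.82
eef_pos: [509.7, 41.5, 47.7]
eef_rot: [3.141, 0.0, 1.663]
wrist_force: [0.3, -0.0, -0.2]
finger_gap: 0.4
finger_force: 0.0
```

Request:
step_arm(series=[-1,6,0,0,1,0,6,0,0,1,-1,6,0,0,1,0,6,0,0,1,-1,6,0,0,1,-1,6,0,0,1,0,6,0,0,1,-1,6,0,0,1,0,6,0,0,1,-1,6,0,0,1,0,6,0,0,1,-1,6,0,0,1,0,6,0,0,1,-1,6,0,0,1,0,6,0,0,1,-1,5,0,0,1,0,3,0,0,1,0,0,0,0,1])

```text
clock: 24.08
eef_pos: [501.3, 132.6, 47.5]
eef_rot: [-3.14, 0.011, 1.663]
wrist_force: [4.1, -69.2, 6.9]
finger_gap: 0.6
finger_force: 34.5
```

Request:
step_arm(series=[0,2,0,0,1,0,2,0,0,1,0,0,0,0,1])

```text
clock: 24.45
eef_pos: [501.3, 133.1, 47.5]
eef_rot: [-3.138, 0.017, 1.663]
wrist_force: [3.1, -101.1, 15.4]
finger_gap: 0.6
finger_force: 50.3
```

Request:
step_arm(series=[0,-6,0,0,1,0,-10,0,0,1,0,-15,0,0,1,0,0,50,0,1,0,0,50,0,1,0,0,60,0,1,0,0,40,0,1,0,0,0,0,1])

```text
clock: 25.45
eef_pos: [501.3, 112.8, 250.4]
eef_rot: [3.136, -0.001, 1.663]
wrist_force: [-0.4, 0.5, -0.8]
finger_gap: 0.9
finger_force: 0.0
```

```bash
python3 - <<'E'
from bis import *
print(manip.read_state()["eef_pos"])
a=cam("side")[0]; w,d,i=cam("wrist"); np.savez("w5.npz",p=w,d=d,eye=i["eye"],o=i["orientation"])
cv2.imwrite("pics/s5.png",np.vstack([cv2.resize(a[215:345,230:410],(640,300)),w[:260]]))
uv=np.array([(u,v) for v in range(20,330) for u in range(180,480)])
q=pts(i,uv,d); B=np.array([[-.092,.996],[-.996,-.092]]); b=(q[:,:2]-[495,206])@B.T
m=(q[:,2]>30)&(q[:,2]<56)&(abs(b[:,1])<90)&(b[:,0]>-90)&(b[:,0]<6)
print(np.histogram(b[m,0],np.arange(-76,8,4)))
m=(q[:,2]>58)&(q[:,2]<70)&(abs(b[:,1])<70); print("board top min x",np.percentile(b[m,0],[0.5,1,2]))
E
```

```text
[501.3 112.8 250.4]
(array([  0,   0, 157, 265, 338,  85,  69,  49,  63,  63,  64,  69,  72,
        72, 428, 419,   0,   0,   0,   0]), array([-76, -72, -68, -64, -60, -56, -52, -48, -44, -40, -36, -32, -28,
       -24, -20, -16, -12,  -8,  -4,   0,   4]))
board top min x [-12.7 -12.7 -11.8]
```

View pics/s5.png

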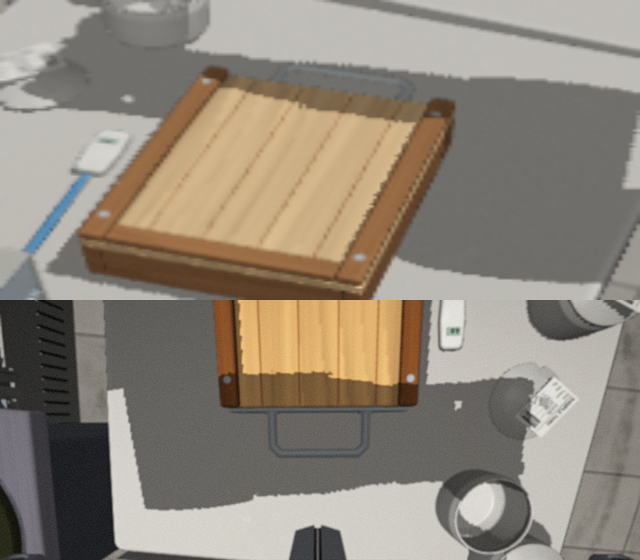

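The handle and panel now sit flush against the open edge at row 408, and the depth puts the bar 48 mm beyond the edge. The tray is home and the board is empty.

```bash
python3 -c "
from cell import manip
print(manip.sign_off())"
```

```text
the job is handed in; nothing more can be done
None
```

I handed the job in: the tray was drawn out, all four biscuits were swept into it and it was pushed home against its stop; I saw no bystander move, and sign-off returned no verdict.

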